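# Refit the drain plate inside a parts washer

## Task

Put the slotted steel drain plate with the red handle back into the empty green parts-washer basin. It is longer than the opening, so tip it, feed one end under an end lip, then lower the other end and centre the plate so that it lies flat on both ledges with both ends under the lips; let go of it. Leave the solid yellow cover plate with the black handle where it lies.

Things in the scene. Friction and masses are not known exactly. Their poses are not given: they have to be found in the camera images.
- drain_plate_handle (a point): Slotted bare-steel drain plate with a red handle, 150 x 84 x 5 mm, loose, 0.3 kg, lying flat. Point: centre of its grip bar (72 long, 12 wide, 14 tall, along the plate's length on two thin posts), over the plate's centre and 41 mm above its underside; x along the length, y across, z up.
- cover_plate_handle (a point): Solid yellow cover plate with a black handle, not to be used, 150 x 84 x 5 mm, loose, 0.3 kg, lying flat. Point: centre of its grip bar (72 long, 12 wide, 14 tall, along the plate's length on two thin posts), over the plate's centre and 41 mm above its underside; x along the length, y across, z up.
- basin_seat (a point): Seat of the green basin (fixed to the bench): its centre at the level of the ledge tops, 32 mm above the bench; x along its length, y across, z up. Cavity 204 x 104 mm, walls 4 mm. A ledge at each end covers |x| 40 to 102 mm, full width. The two ends are alike; either may be fed first. With the plate seated centrally its grip bar's centre is 41 mm above this point.
- basin_opening (a point): Centre of the basin's top opening, level with the tops of the end lips, 62 mm above the bench and 30 mm above the ledges; axes as the seat's. The opening is 124 mm (x) by 104 mm (y). Each end lip is 4 mm thick and reaches 40 mm in from the end wall; its underside is 26 mm above the ledge. A centred plate has 13 mm of each end under a lip.

How it is judged (in metres and radians):
At the end, for the whole second after the job is handed in: The drain plate lies at rest and flat (within about 4.5 degrees) on both ledges of the basin, its handle at seated height within 5 mm, centred within 12 mm along and across the basin so that both ends are under the lips, and in line with it within 10 degrees (x of drain_plate_handle in the frame of basin_seat between -0.012 and 0.012 m and y of drain_plate_handle in the frame of basin_seat between -0.012 and 0.012 m and z of drain_plate_handle in the frame of basin_seat between 0.036 and 0.046 m and angle between drain_plate_handle's own z axis and vertical below 0.08 rad and angle between the x axis of drain_plate_handle and the x axis of basin_seat, either way round below 0.18 rad and linear speed of drain_plate below 0.02 m/s); the robot touches nothing.
It fails at once if the solid yellow cover plate is moved more than 30 mm (distance of cover_plate_handle from where it was at the start of the episode above 0.03 m).
It also fails if it takes over 42 s, if anything falls off the work surface, if the arm or the gripper's body presses on something with over 40 N, if the wrist force passes 120 N, or if a joint passes its speed limit or range.

## Robot

A 6-joint arm with a two-finger parallel gripper is mounted at the origin on a cart in front of the work surface, level with it; the furniture and walls round the work are solid. World frame = base frame: x ahead of the robot, y to its left, z up, the work surface at z = 0. Lengths are in m, angles in degrees, forces in N, time in s.
With the tool pointing down it reaches from about 0.3 to 0.75 m from the base axis. Payload 8.5 kg.
Tool frame: the origin (TCP) lies between the finger pads; the fingertips stand ahead of it and the grasp point (between the pads) lies 8 mm behind it (env.tcp_to_tips is the z of the fingertips in the tool frame, in m); z points along the fingers, x is the direction in which the jaws open and shut, and the axes are right-handed (so a half turn about z gives the same grasp; the last joint's range is limited). The gripper opens to 85 mm and grips with 20 to 120 N. Pads are 22 mm wide; open, the fingers measure 114 mm over their backs; the gripper's body (76 mm by 85 mm) begins 54 mm behind the grasp point. The pads swing forward as they close: fully open they stand 13 mm farther back than shut.
Start: joints at [55.445, 21.807, 74.336, -0, 83.858, -12.336], TCP at [0.208, 0.509, 0.242] pointing down, gripper open.
Joint ranges: [-178.18, 178.18], [-50.72, 133.34], [12.68, 142.11], [-81.47, 261.47], [9.98, 163.14], [-165.26, 165.26]. Speed limits (degrees/s): [136.94, 136.94, 180, 180, 180, 180].

## Interface

Orientations are given as a 3x3 rotation matrix whose columns are the frame's x, y, z axes.
In Python, from rig import observe, viewer, env gives the robot as it stands.
- The arm moves only by the tool jog_arm, never from a script. Its arguments are lists of equal length, an entry for each row: "dr": the turn, a rotation vector about the tool's x, y, z in rad, a list of three; "slide": the shift along the tool's x, y, z in m, a list of three; "gripper": the opening, from -1 (shut) to 1 (fully open), so that 0 is half open. In form: {"dr": [[rx, ry, rz], ...], "slide": [[dx, dy, dz], ...], "gripper": [gripper, ...]}. A call has exactly 10 rows; each row shifts and turns the commanded pose from where the row before left it, along the tool's axes as they then stand; what a row does not reach is not made up. A row lasts 1/10 s, in which the tool goes at most 50 mm and 8.59 degrees, less where a joint would pass 70% of its speed; a pose out of reach is approached as far as the arm can. A call is refused whole if a number of a shift passes 0.05 or a number of a turn 0.15, either way. A call with a gripper value outside its range is refused whole. The fingers move at their own pace and stop on an object; "force" is the grip in N (left out, the last holds). Time passes only in rows, so rows that do not move let the fingers close, or fill a call up. It gives the time, the measured TCP pose, the force and the opening at its end, in the units of the state.
- observe(): the state, without advancing time (a new reading comes with each control period).
- viewer.get_image(name): name is "scene" or "side" or "wrist"; returns a dict with "pixels" (420x560x3 uint8, blue, green, red), "camera_matrix" (3x3 intrinsics, pixels), "R" (3x3) and "t" (3): a world point X has camera coordinates R X + t. Camera axes: x right, y down, z forward; pixel columns grow to the right and rows downward; lengths in m; the calibration is good to about 2 mm. The wrist camera is an equidistant fisheye: a pixel r from the principal point sees the ray r / f radians off the axis. A picture is of the moment at which its call begins. There is no depth.
- env.close_job(): hands the job in, once; it reports no verdict.
The state is a dict: "time_s": time; "q": joint angles; "qvel": joint speeds; "joint_efforts": joint torques, N m; "position": TCP position; "tool_rot": TCP orientation; "ft_force": force on the tool from outside, world axes, zero at the start; "wrist_torque": the same for the moment, N m; "grip_width": finger opening in m.
Only numpy, scipy, OpenCV 4.12 (cv2) and the standard library are available. Lean on these libraries where they do the work, as an engineer would, in place of code of your own. Each camera call takes 0.05 s, during which the arm holds its last target.

## Working session

There is one attempt and no reset: what is moved stays moved. The work goes in short steps, Python scripts to look and compute and a tool call to move; the robot and the scene stay as the last step left them, time stands still between calls to the robot, and variables do not carry over. Pictures are saved under pics/ and viewed, and the job is handed in when it is done.

Besides the shell and the picture viewer there is one more tool, called after ">>>" as name(argument=value, ...) on one line, values as JSON. jog_arm: Moves the arm, as the interface text tells. Its arguments: {"type":"object","properties":{"dr":{"type":"array","items":{"type":"array","items":{"type":"number"}}},"slide":{"type":"array","items":{"type":"array","items":{"type":"number"}}},"gripper":{"type":"array","items":{"type":"number"}},"force":{"type":"number"}},"required":["dr","slide","gripper"]}

```bash
ls; mkdir -p pics
python3 - <<'E'
from rig import observe, viewer, env
import cv2,numpy as np
s=observe();print(s['time_s'],s['position'],s['tool_rot'],s['ft_force'],s['grip_width'],env.tcp_to_tips)
for n in("scene","side","wrist"):
    d=viewer.get_image(n);cv2.imwrite(f"pics/a_{n}.png",d["pixels"]);print(n,np.round(d["camera_matrix"],1).tolist(),np.round(d["R"],3).tolist(),np.round(d["t"],3))
E
```

```text
pics
0.0 [0.20781273 0.50891697 0.24171442] [[ 3.78144316e-01  9.25746290e-01 -8.26664818e-04]
 [ 9.25745536e-01 -3.78145098e-01 -1.21998877e-03]
 [-1.44199932e-03 -3.03949446e-04 -9.99998914e-01]] [-0.308459   -0.49005059 -0.27295013] 0.08560709530441107 0.011
scene [[469.1, 0.0, 290.4], [0.0, 469.1, 213.7], [0.0, 0.0, 1.0]] [[0.383, -0.924, -0.009], [-0.819, -0.335, -0.466], [0.428, 0.186, -0.885]] [-0.13   0.505  0.685]
side [[412.9, 0.0, 274.2], [0.0, 412.9, 208.1], [0.0, 0.0, 1.0]] [[-0.108, 0.994, -0.004], [0.877, 0.093, -0.471], [-0.468, -0.055, -0.882]] [-0.027 -0.438  1.17 ]
wrist [[325.2, 0.0, 276.7], [0.0, 325.2, 206.8], [0.0, 0.0, 1.0]] [[0.379, 0.925, -0.002], [0.89, -0.364, 0.274], [0.253, -0.106, -0.962]] [-0.549 -0.036  0.379]
```

View pics/a_scene.png

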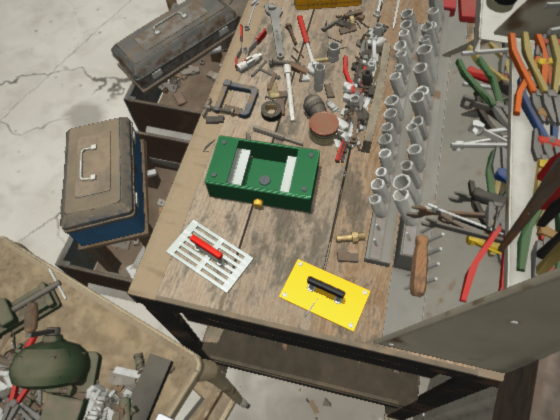

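View pics/a_side.png

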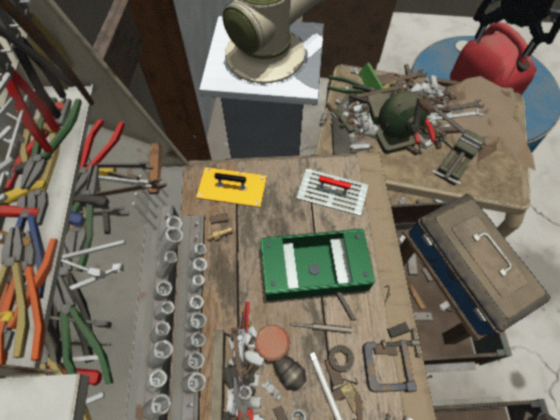

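View pics/a_wrist.png

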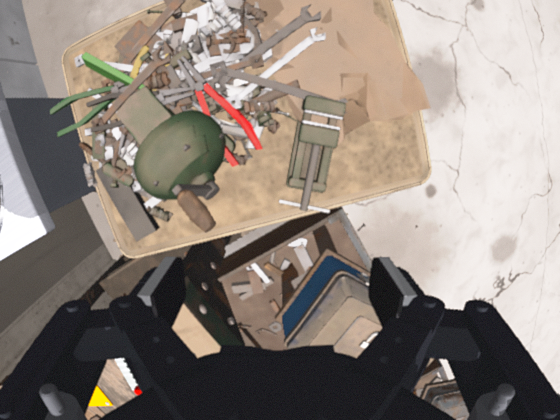

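The scene view shows the drain plate's red handle at (206,246), the basin centred on (263,173) and the yellow cover at (325,293). In the side view these are at (334,183), (316,264) and (232,187). The wrist camera sees neither plate usefully.

```bash
cat > h.py <<'E'
import numpy as np,cv2
def ray(d,uv):
    K=np.array(d["camera_matrix"]);R=np.array(d["R"]);t=np.array(d["t"])
    return -R.T@t, R.T@np.linalg.inv(K)@np.array([uv[0],uv[1],1.])
def onz(d,uv,z):
    c,r=ray(d,uv);return c+r*(z-c[2])/r[2]
def tri(d1,u1,d2,u2):
    P=[np.array(d["camera_matrix"])@np.c_[np.array(d["R"]),np.array(d["t"])] for d in(d1,d2)]
    X=cv2.triangulatePoints(P[0],P[1],np.array(u1,float).reshape(2,1),np.array(u2,float).reshape(2,1))[:,0];return X[:3]/X[3]
def proj(d,X):
    p=np.array(d["camera_matrix"])@(np.array(d["R"])@np.array(X)+np.array(d["t"]));return p[:2]/p[2]
def blob(mask,roi):
    m=np.zeros_like(mask);x0,y0,x1,y1=roi;m[y0:y1,x0:x1]=mask[y0:y1,x0:x1]
    n,l,st,c=cv2.connectedComponentsWithStats(m.astype(np.uint8));i=1+np.argmax(st[1:,4])
    cn,_=cv2.findContours((l==i).astype(np.uint8),cv2.RETR_EXTERNAL,cv2.CHAIN_APPROX_NONE)
    return cn[0],c[i],st[i,4]
def red(p):
    h=cv2.cvtColor(p,cv2.COLOR_BGR2HSV);return ((h[...,0]<8)|(h[...,0]>172))&(h[...,1]>150)&(h[...,2]>70)
def green(p):
    h=cv2.cvtColor(p,cv2.COLOR_BGR2HSV);return (abs(h[...,0].astype(int)-72)<16)&(h[...,1]>120)&(h[...,2]>30)
E
python3 - <<'E'
from rig import viewer
from h import *
D={n:viewer.get_image(n) for n in("scene","side")}
roi={"scene":(165,215,255,290),"side":(290,165,375,215)}
gro={"scene":(190,120,335,220),"side":(250,220,385,305)}
C={}
for n in D:
    c,m,a=blob(red(D[n]["pixels"]),roi[n]);r=cv2.minAreaRect(c);C[n]=m
    bx=cv2.boxPoints(r);print(n,m,a,r)
    # ends
    e=sorted(bx,key=lambda p:p[0]);A=(e[0]+e[1])/2;B=(e[2]+e[3])/2
    P=onz(D[n],A,.043),onz(D[n],B,.043);print(" bar ends",P,np.linalg.norm(P[1]-P[0]),np.degrees(np.arctan2(*(P[1]-P[0])[[1,0]])))
    print(" ctr",onz(D[n],m,.043))
    c,m,a=blob(green(D[n]["pixels"]),gro[n]);hull=cv2.convexHull(c);ap=cv2.approxPolyDP(hull,4,True)[:,0];print(" green",ap.tolist())
    for p in ap: print("   z62",np.round(onz(D[n],p,.062),4))
    img=D[n]["pixels"];x0,y0,x1,y1=(150,110,400,340) if n=="scene" else (190,150,400,310)
    cv2.imwrite(f"pics/z_{n}.png",cv2.resize(img[y0:y1,x0:x1],None,fx=3 if n=="scene" else 3.5,fy=3 if n=="scene" else 3.5,interpolation=cv2.INTER_CUBIC)[:600 if n!="scene" else 690])
print(tri(D["scene"],C["scene"],D["side"],C["side"]))
E
```

```text
scene [205.78099174 246.44628099] 242 ((205.6968231201172, 246.42794799804688), (36.59806442260742, 6.833316326141357), 33.023868560791016)
 bar ends (array([0.44003034, 0.24427334, 0.043     ]), array([0.42565668, 0.17283989, 0.043     ])) 0.07286521517715722 -101.37699570179278
 ctr [0.43278967 0.20799663 0.043     ]
 green [[219, 138], [317, 151], [309, 209], [211, 195], [206, 178]]
   z62 [0.6534 0.2879 0.062 ]
   z62 [0.6989 0.0899 0.062 ]
   z62 [0.5691 0.0562 0.062 ]
   z62 [0.5264 0.2415 0.062 ]
   z62 [0.557  0.2681 0.062 ]
side [334.5        181.93975904] 166 ((334.3247985839844, 182.17169189453125), (31.258249282836914, 5.889845371246338), 14.620875358581543)
 bar ends (array([0.42735441, 0.17507139, 0.043     ]), array([0.44087516, 0.24268659, 0.043     ])) 0.0689537980169855 78.69192537491831
 ctr [0.43350499 0.20942677 0.043     ]
 green [[335, 282], [266, 265], [262, 239], [332, 235]]
   z62 [0.6704 0.2174 0.062 ]
   z62 [0.6503 0.0821 0.062 ]
   z62 [0.5962 0.0676 0.062 ]
   z62 [0.5724 0.2075 0.062 ]
[0.43307532 0.20891056 0.04190072]
```

```bash
python3 -c "
import cv2
a=cv2.imread('pics/z_scene.png');cv2.imwrite('pics/z2_scene.png',a[:600,:750]);b=cv2.imread('pics/z_side.png');print(b.shape);cv2.imwrite('pics/z2_side.png',b[:600,:800])"
```

```text
(560, 735, 3)
```

View pics/z2_scene.png

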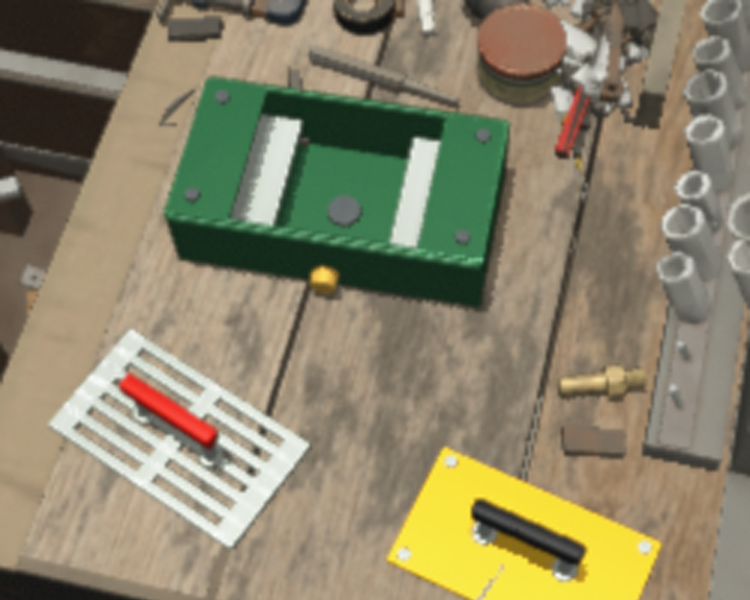

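View pics/z2_side.png

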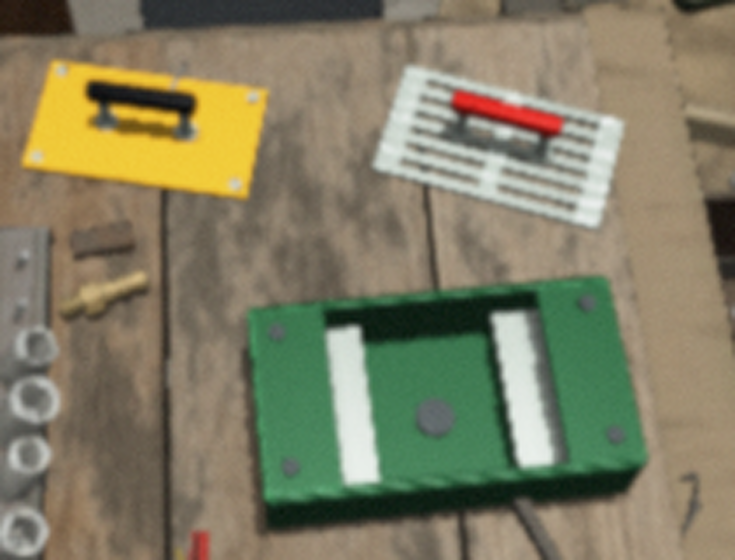

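The zooms show the basin rim's four corners clearly in both views: in the scene crop (210,77), (508,122), (484,265), (168,215), and in the side crop (250,312), (608,277), (645,463), (267,502). I'll cast these onto z = 62 mm.

Run:
```python
from rig import viewer
from h import *
s=viewer.get_image("scene");d=viewer.get_image("side")
S=np.array([(210,77),(508,122),(484,265),(168,215)])/3+[150,110]
T=np.array([(608,277),(250,312),(267,502),(645,463)])/3.5+[190,150]
# scene order: A far-left, B far-right, C near-right, D near-left
T=T[[3,2,1,0]]
for nm,q,dd in(("scene",S,s),("side",T,d)):
    P=np.array([onz(dd,p,.062) for p in q]);L=np.linalg.norm(np.roll(P,-1,0)-P,axis=1)
    v=(P[0]+P[3]-P[1]-P[2]);print(nm,np.round(P[:,:2],4).tolist(),L.round(4),"ctr",P.mean(0).round(4),"ang",np.degrees(np.arctan2(v[1],v[0])))
for a,b in zip(S,T): print(tri(s,a,d,b).round(4))
# plate corners at z=.005
S=np.array([(130,330),(308,445),(232,546),(50,424)])/3+[150,110]
T=np.array([(622,120),(408,67),(375,167),(600,227)])/3.5+[190,150]
for nm,q,dd in(("scene",S,s),("side",T,d)):
    P=np.array([onz(dd,p,.005) for p in q]);L=np.linalg.norm(np.roll(P,-1,0)-P,axis=1)
    print(nm,np.round(P[:,:2],4).tolist(),L.round(4),"ctr",P.mean(0).round(4))
```

```text
scene [[0.6595, 0.2886], [0.7015, 0.0859], [0.5923, 0.0606], [0.5495, 0.2642]] [0.2071 0.1121 0.2081 0.1127] ctr [0.6257 0.1748 0.062 ] ang 101.776200884732
side [[0.6629, 0.2921], [0.7066, 0.0893], [0.5966, 0.0665], [0.5524, 0.2712]] [0.2074 0.1123 0.2094 0.1125] ctr [0.6296 0.1798 0.062 ] ang 102.17137469366376
[0.662  0.2916 0.0579]
[0.7052 0.0879 0.0562]
[0.5949 0.0635 0.0564]
[0.5515 0.2689 0.0574]
scene [[0.4874, 0.2714], [0.4573, 0.1268], [0.3784, 0.1422], [0.4073, 0.2871]] [0.1477 0.0804 0.1477 0.0816] ctr [0.4326 0.2069 0.005 ]
side [[0.4077, 0.2901], [0.3808, 0.1459], [0.4608, 0.1301], [0.4895, 0.2763]] [0.1467 0.0816 0.149  0.0829] ctr [0.4347 0.2106 0.005 ]
```

Sizes check out: rim 208x113 against 212x112 mm, plate 148x82, and the handle triangulates to z = 41.9 mm against 41. I take the basin centre as (0.628, 0.177) at 102° and the handle as (0.433, 0.209) at 78.6°. First I yaw the jaws across the plate.

>>> jog_arm(dr=[[0,0,0.138],[0,0,0.138],[0,0,0.138],[0,0,0.138],[0,0,0.138],[0,0,0.138],[0,0,0.138],[0,0,0.138],[0,0,0.138],[0,0,0.138]], slide=[[0,0,0],[0,0,0],[0,0,0],[0,0,0],[0,0,0],[0,0,0],[0,0,0],[0,0,0],[0,0,0],[0,0,0]], gripper=[1,1,1,1,1,1,1,1,1,1])

```text
time_s: 1.35
position: [0.208, 0.5091, 0.2423]
tool_rot: [[0.98, -0.201, -0.0], [-0.201, -0.98, -0.0], [0.0, 0.0, -1.0]]
ft_force: [-0.4, 0.6, -0.1]
grip_width: 0.0852
```

```bash
cat > go.py <<'E'
import sys
from rig import observe
from h import *
from scipy.spatial.transform import Rotation as Ro
# args: x y z axis_deg tilt_deg : jaw axis = axis-90deg azimuth; tilt about jaw axis
def tgt(ax,tilt):
    a=np.radians(ax-90);X=np.array([np.cos(a),np.sin(a),0]);Z=np.array([0,0,-1.]);Y=np.cross(Z,X)
    return np.c_[X,Y,Z]@Ro.from_rotvec([np.radians(tilt),0,0]).as_matrix()
if __name__=="__main__":
    s=observe();R=np.array(s['tool_rot']);p=np.array(s['position'])
    v=list(map(float,sys.argv[1:]));T=np.array(v[:3]);G=tgt(v[3],v[4] if len(v)>4 else 0)
    print("t",round(s['time_s'],2),"p",p.round(4),"grip",round(s['grip_width'],4),"F",np.round(s['ft_force'],1),"q",np.round(s['q'],1))
    print("rotvec(tool)",Ro.from_matrix(R.T@G).as_rotvec().round(4),"slide now-axes",(R.T@(T-p)).round(4),"slide target-axes",(G.T@(T-p)).round(4))
E
python3 go.py 0.433 0.209 0.11 78.6
```

```text
t 1.35 p [0.208  0.5091 0.2423] grip 0.0852 F [-0.4  0.6 -0.1] q [55.4 21.8 74.3 -0.  83.9 67.1]
rotvec(tool) [ 0.0001 -0.     -0.0037] slide now-axes [0.2808 0.2487 0.1323] slide target-axes [0.2799 0.2497 0.1323]
```

>>> jog_arm(dr=[[0,0,0],[0,0,0],[0,0,0],[0,0,0],[0,0,0],[0,0,0],[0,0,0],[0,0,0],[0,0,0],[0,0,0]], slide=[[0.028,0.025,0.013],[0.028,0.025,0.013],[0.028,0.025,0.013],[0.028,0.025,0.013],[0.028,0.025,0.013],[0.028,0.025,0.013],[0.028,0.025,0.013],[0.028,0.025,0.013],[0.028,0.025,0.013],[0.028,0.025,0.013]], gripper=[1,1,1,1,1,1,1,1,1,1])

```text
time_s: 2.35
position: [0.4345, 0.2078, 0.1119]
tool_rot: [[0.981, -0.196, 0.0], [-0.196, -0.981, 0.0], [0.0, -0.0, -1.0]]
ft_force: [0.3, -0.1, -0.9]
grip_width: 0.0856
```

```bash
python3 go.py 0.433 0.209 0.034 78.6
python3 - <<'E'
from rig import viewer
import cv2
a=viewer.get_image("wrist")["pixels"];cv2.imwrite("pics/b_wrist.png",a)
E
```

```text
t 2.35 p [0.4345 0.2078 0.1119] grip 0.0856 F [ 0.3 -0.1 -0.9] q [11.4 23.5 96.4  0.  60.1 22.7]
rotvec(tool) [-0.0002 -0.0004  0.0019] slide now-axes [-0.0017 -0.0008  0.0779] slide target-axes [-0.0017 -0.0008  0.0779]
```

View pics/b_wrist.png

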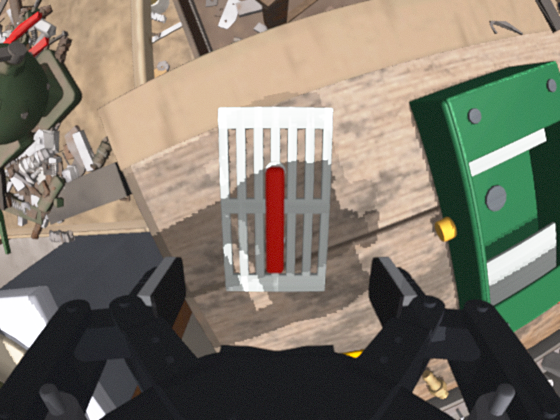

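The red bar is upright at column 275 in the wrist view, centred between the fingers and aligned. I'll descend, then close.

>>> jog_arm(dr=[[0,0,0.002],[0,0,0],[0,0,0],[0,0,0],[0,0,0],[0,0,0],[0,0,0],[0,0,0],[0,0,0],[0,0,0]], slide=[[-0.002,-0.001,0.02],[0,0,0.02],[0,0,0.02],[0,0,0.01],[0,0,0.008],[0,0,0],[0,0,0],[0,0,0],[0,0,0],[0,0,0]], gripper=[1,1,1,1,1,0.5,-1,-1,-1,-1], force=70)

```text
time_s: 3.4
position: [0.4322, 0.2106, 0.0348]
tool_rot: [[0.98, -0.198, 0.001], [-0.198, -0.98, 0.0], [0.001, -0.0, -1.0]]
ft_force: [1.7, 0.7, 1.0]
grip_width: 0.012
```

>>> jog_arm(dr=[[0,0,0],[0,0,0],[0,0,0],[0,0,0],[0,0,0],[0,0,0],[0,0,0],[0,0,0],[0,0,0],[0,0,0]], slide=[[0,0,0],[0,0,0],[0,0,0],[0,0,0],[0,0,0],[0,0,-0.004],[0,0,-0.008],[0,0,-0.008],[0,0,0],[0,0,0]], gripper=[-1,-1,-1,-1,-1,-1,-1,-1,-1,-1])

```text
time_s: 4.4
position: [0.4319, 0.2106, 0.0546]
tool_rot: [[0.98, -0.198, 0.001], [-0.198, -0.98, 0.0], [0.0, -0.0, -1.0]]
ft_force: [-0.9, 0.3, -3.0]
grip_width: 0.0106
```

```bash
python3 go.py 0.433 0.209 0.034 78.6
python3 - <<'E'
from rig import viewer
import cv2,numpy as np
a=viewer.get_image("side")["pixels"][130:310,230:400];b=viewer.get_image("scene")["pixels"][110:310,150:350]
cv2.imwrite("pics/c.png",np.hstack([cv2.resize(a,(390,413)),cv2.resize(b,(400,413))]))
E
```

```text
t 4.4 p [0.4319 0.2106 0.0546] grip 0.0106 F [-0.9  0.3 -3. ] q [ 11.8  28.6 100.3   0.   51.1  23.2]
rotvec(tool) [-0.0002 -0.0005 -0.    ] slide now-axes [0.0014 0.0013 0.0206] slide target-axes [0.0014 0.0013 0.0206]
```

View pics/c.png

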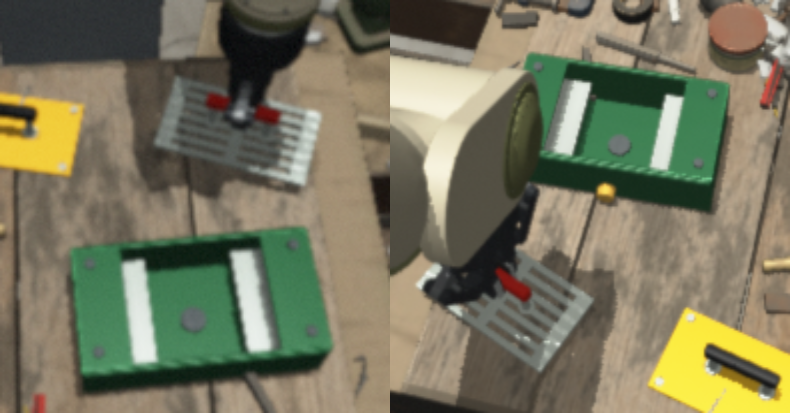

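The lift worked: 3 N on the wrist and the bar held at 10.6 mm. The pictures show the plate hanging level in the jaws. Next I raise it to about z = 0.16 and yaw it to the basin axis.

>>> jog_arm(dr=[[0,0,0],[0,0,0],[0,0,0],[0,0,0],[0,0,-0.08],[0,0,-0.08],[0,0,-0.08],[0,0,-0.08],[0,0,-0.088],[0,0,0]], slide=[[0,0,-0.015],[0,0,-0.03],[0,0,-0.03],[0,0,-0.03],[0,0,0],[0,0,0],[0,0,0],[0,0,0],[0,0,0],[0,0,0]], gripper=[-1,-1,-1,-1,-1,-1,-1,-1,-1,-1])

```text
time_s: 5.5
position: [0.4316, 0.2105, 0.159]
tool_rot: [[0.978, 0.208, -0.001], [0.208, -0.978, -0.0], [-0.001, 0.0, -1.0]]
ft_force: [-0.4, -0.9, -2.1]
grip_width: 0.0106
```

```bash
python3 go.py 0.629 0.170 0.16 102 0
```

```text
t 5.5 p [0.4316 0.2105 0.159 ] grip 0.0106 F [-0.4 -0.9 -2.1] q [11.8 19.8 92.9 -0.  67.4 -0.2]
rotvec(tool) [0.     0.0009 0.0003] slide now-axes [ 0.1846  0.0807 -0.0012] slide target-axes [ 0.1846  0.0806 -0.001 ]
```

>>> jog_arm(dr=[[0,0,0],[0,0,0],[0,0,0],[0,0,0],[0,0,0],[0,0,0],[0,0,0],[0,0,0],[0,0,0],[0,0,0]], slide=[[0.015,0.007,0],[0.023,0.01,0],[0.025,0.011,0],[0.025,0.011,0],[0.025,0.011,0],[0.025,0.011,0],[0.025,0.011,0],[0.022,0.009,0],[0,0,0],[0,0,0]], gripper=[-1,-1,-1,-1,-1,-1,-1,-1,-1,-1])

```text
time_s: 6.5
position: [0.6293, 0.1696, 0.1584]
tool_rot: [[0.979, 0.206, -0.002], [0.206, -0.979, -0.0], [-0.002, -0.0, -1.0]]
ft_force: [-0.8, 0.8, -2.3]
grip_width: 0.0105
```

>>> jog_arm(dr=[[-0.04,0,0],[-0.05,0,0],[-0.05,0,0],[-0.05,0,0],[-0.05,0,0],[-0.05,0,0],[-0.059,0,0],[0,0,0],[0,0,0],[0,0,0]], slide=[[0,0,0],[0,0,0],[0,0,0],[0,0,0],[0,0,0],[0,0,0],[0,0,0],[0,0,0],[0,0,0],[0,0,0]], gripper=[-1,-1,-1,-1,-1,-1,-1,-1,-1,-1])

```text
time_s: 7.5
position: [0.6295, 0.1695, 0.1595]
tool_rot: [[0.978, 0.194, 0.071], [0.207, -0.92, -0.333], [0.0, 0.341, -0.94]]
ft_force: [-0.0, -0.4, -1.7]
grip_width: 0.0108
```

```bash
python3 go.py 0.629 0.170 0.093 102 -20
python3 - <<'E'
from rig import viewer
import cv2,numpy as np
a=viewer.get_image("side")["pixels"][180:340,230:420];b=viewer.get_image("scene")["pixels"][60:230,150:350]
cv2.imwrite("pics/d.png",np.hstack([cv2.resize(a,None,fx=2.1,fy=2.1)[:336],cv2.resize(b,None,fx=2,fy=2)[:336]]))
w=viewer.get_image("wrist")["pixels"];cv2.imwrite("pics/d_w.png",w)
E
```

```text
t 7.5 p [0.6295 0.1695 0.1595] grip 0.0108 F [-0.  -0.4 -1.7] q [ 12.1  37.3  63.3 -20.2  80.    3.8]
rotvec(tool) [-0.0013  0.0001 -0.0011] slide now-axes [-0.0004 -0.0232  0.0624] slide target-axes [-0.0004 -0.0233  0.0623]
```

View pics/d.png

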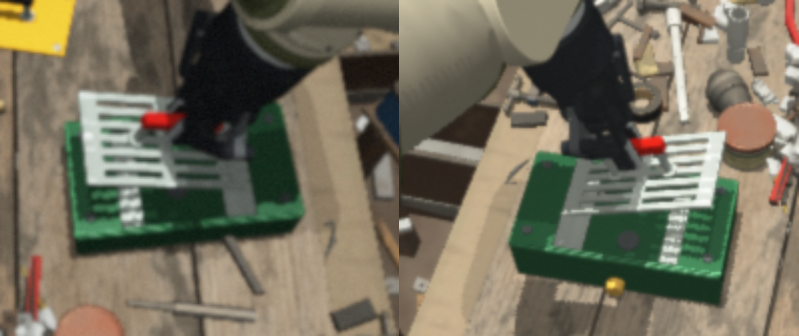

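View pics/d_w.png

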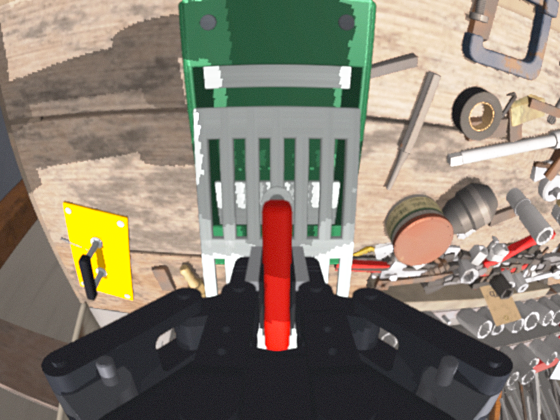

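The side and scene views show the plate tipped over the basin with its +u (+y) end low. The wrist view shows it centred across the basin: plate columns 195–360, basin 183–374. The tilt is within 0.1° of the target, so I lower it straight down into the opening.

>>> jog_arm(dr=[[0,0,0],[0,0,0],[0,0,0],[0,0,0],[0,0,0],[0,0,0],[0,0,0],[0,0,0],[0,0,0],[0,0,0]], slide=[[0,-0.0035,0.0093],[0,-0.0035,0.0093],[0,-0.0035,0.0093],[0,-0.0035,0.0093],[0,-0.0035,0.0093],[0,-0.0035,0.0093],[0,-0.0022,0.0065],[0,0,0],[0,0,0],[0,0,0]], gripper=[-1,-1,-1,-1,-1,-1,-1,-1,-1,-1])

```text
time_s: 8.65
position: [0.6298, 0.1703, 0.0935]
tool_rot: [[0.978, 0.195, 0.072], [0.208, -0.919, -0.334], [0.001, 0.342, -0.94]]
ft_force: [-1.0, 0.2, -1.4]
grip_width: 0.0103
```

```bash
python3 -c "
import numpy as np;B=np.array([.6277,.1773]);u=np.array([-.208,.978])
for s in(.0376,.0213,.0013):print(B+s*u)"
python3 go.py 0.6199 0.2141 0.093 102 -20
python3 - <<'E'
from rig import viewer
import cv2,numpy as np
a=viewer.get_image("side")["pixels"][180:340,230:420];b=viewer.get_image("scene")["pixels"][60:230,150:350]
cv2.imwrite("pics/e.png",np.hstack([cv2.resize(a,None,fx=2.1,fy=2.1)[:336],cv2.resize(b,None,fx=2,fy=2)[:336]]))
w=viewer.get_image("wrist")["pixels"];cv2.imwrite("pics/e_w.png",w)
E
```

```text
[0.6198792 0.2140728]
[0.6232696 0.1981314]
[0.6274296 0.1785714]
t 8.65 p [0.6298 0.1703 0.0935] grip 0.0103 F [-1.   0.2 -1.4] q [ 12.2  41.   67.7 -21.   72.4   6.9]
rotvec(tool) [-0.     -0.001  -0.0008] slide now-axes [-0.0006 -0.0424 -0.0149] slide target-axes [-0.0006 -0.0424 -0.0149]
```

View pics/e.png

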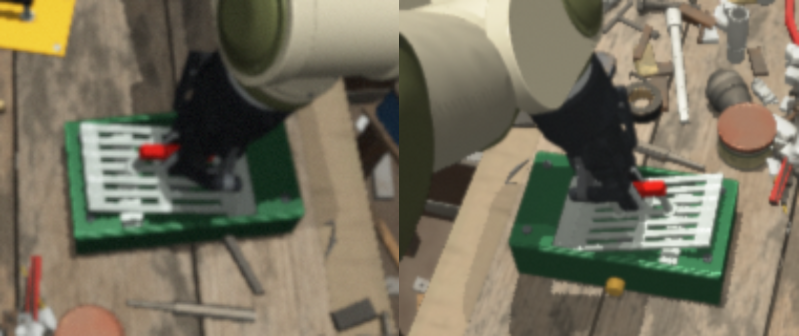

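View pics/e_w.png

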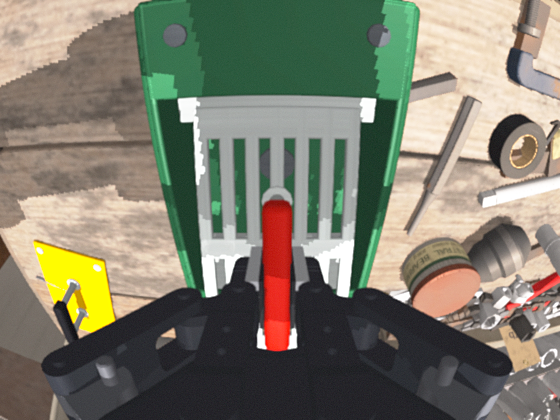

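The low end is inside the opening just short of the +u lip (wrist view, plate edge at row 100) with no contact force. I slide it about 45 mm under the lip.

>>> jog_arm(dr=[[0,0,0],[0,0,0],[0,0,0],[0,0,0],[0,0,0],[0,0,0],[0,0,0],[0,0,0],[0,0,0],[0,0,0]], slide=[[0,-0.005,-0.0018],[0,-0.0055,-0.0019],[0,-0.0055,-0.0019],[0,-0.0055,-0.0019],[0,-0.0055,-0.0019],[0,-0.0055,-0.0019],[0,-0.005,-0.0018],[0,-0.005,-0.0018],[0,0,0],[0,0,0]], gripper=[-1,-1,-1,-1,-1,-1,-1,-1,-1,-1])

```text
time_s: 9.8
position: [0.6202, 0.2143, 0.0923]
tool_rot: [[0.978, 0.195, 0.071], [0.208, -0.919, -0.335], [-0.0, 0.342, -0.94]]
ft_force: [1.2, -0.7, -3.1]
grip_width: 0.0108
```

```bash
python3 go.py 0.6199 0.2141 0.093 102 -20
python3 - <<'E'
from rig import viewer
import cv2,numpy as np
a=viewer.get_image("side")["pixels"][180:340,230:420];b=viewer.get_image("scene")["pixels"][60:230,150:350]
cv2.imwrite("pics/f.png",np.hstack([cv2.resize(a,None,fx=2.1,fy=2.1)[:336],cv2.resize(b,None,fx=2,fy=2)[:336]]))
w=viewer.get_image("wrist")["pixels"];cv2.imwrite("pics/f_w.png",w)
# row plan: pivot about low end, theta 20->0
f=lambda th,sl,zl:np.array([sl-73.7*np.cos(th)+34.8*np.sin(th),32+zl+73.7*np.sin(th)+34.8*np.cos(th)])
for k in range(0,21,2):
    th=np.radians(k);print(k,f(th,95,3).round(1))
E
```

```text
t 9.8 p [0.6202 0.2143 0.0923] grip 0.0108 F [ 1.2 -0.7 -3.1] q [ 16.1  42.   65.9 -20.7  74.7  10.1]
rotvec(tool) [ 0.      0.0001 -0.0002] slide now-axes [-0.0003  0.0003 -0.0006] slide target-axes [-0.0003  0.0003 -0.0006]
0 [21.3 69.8]
2 [22.6 72.4]
4 [23.9 74.9]
6 [25.3 77.3]
8 [26.9 79.7]
10 [28.5 82.1]
12 [30.1 84.4]
14 [31.9 86.6]
16 [33.7 88.8]
18 [35.7 90.9]
20 [37.6 92.9]
```

View pics/f.png

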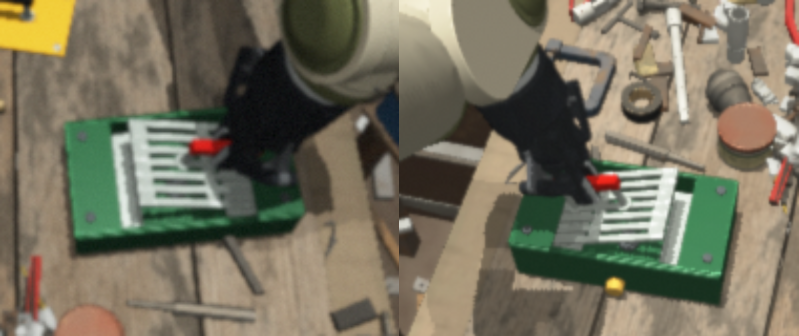

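View pics/f_w.png

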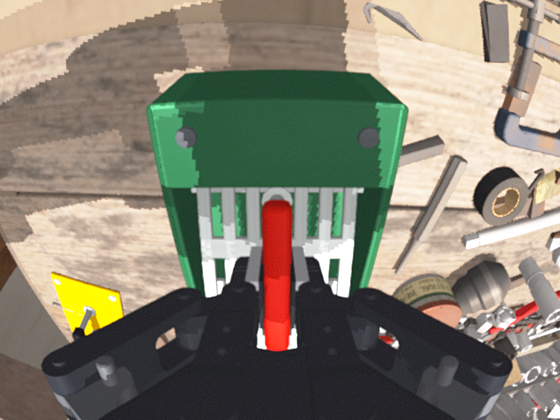

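The +u end is now under the lip and the upper end clears the far lip (the -u ledge is visible beside it). Now I pivot the plate flat about its fed end.

>>> jog_arm(dr=[[0.0388,0,0],[0.0388,0,0],[0.0388,0,0],[0.0388,0,0],[0.0388,0,0],[0.0388,0,0],[0.0388,0,0],[0.0388,0,0],[0.0388,0,0],[0,0,0]], slide=[[0,0.00135,0.00285],[0,0.00135,0.00285],[0,0.00135,0.00285],[0,0.00135,0.00285],[0,0.00135,0.00285],[0,0.00135,0.00285],[0,0.00135,0.00285],[0,0.00135,0.00285],[0,0.00135,0.00285],[0,0,0]], gripper=[-1,-1,-1,-1,-1,-1,-1,-1,-1,-1])

```text
time_s: 10.95
position: [0.6238, 0.1965, 0.0693]
tool_rot: [[0.979, 0.206, -0.001], [0.206, -0.979, -0.0], [-0.001, -0.0, -1.0]]
ft_force: [0.8, 0.4, -3.3]
grip_width: 0.0109
```

```bash
python3 go.py 0.6274 0.1786 0.069 102 0
python3 - <<'E'
from rig import viewer
import cv2,numpy as np
a=viewer.get_image("side")["pixels"][180:340,230:420];b=viewer.get_image("scene")["pixels"][60:230,150:350]
cv2.imwrite("pics/g.png",np.hstack([cv2.resize(a,None,fx=2.1,fy=2.1)[:336],cv2.resize(b,None,fx=2,fy=2)[:336]]))
E
```

```text
t 10.95 p [0.6238 0.1965 0.0693] grip 0.0109 F [ 0.8  0.4 -3.3] q [ 7.1 40.9 69.8  0.  69.4 -4.7]
rotvec(tool) [-0.0001  0.0007 -0.0021] slide now-axes [-0.0002  0.0183  0.0003] slide target-axes [-0.0002  0.0183  0.0003]
```

View pics/g.png

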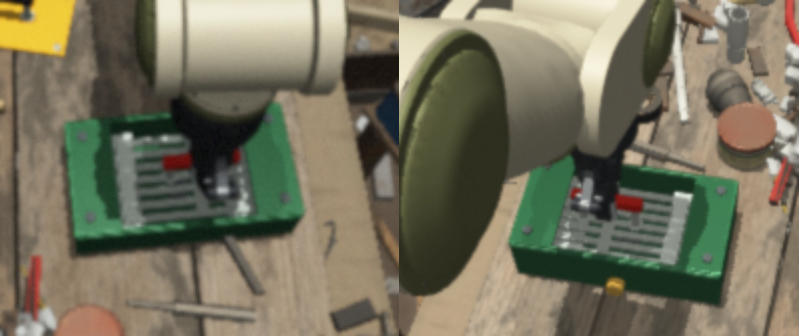

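It is flat with no contact, just above the ledges. I slide it 18 mm to centre it, then set it down.

>>> jog_arm(dr=[[0,0,0],[0,0,0],[0,0,0],[0,0,0],[0,0,0],[0,0,0],[0,0,0],[0,0,0],[0,0,0],[0,0,0]], slide=[[0,0.003,0],[0,0.003,0],[0,0.003,0],[0,0.003,0],[0,0.003,0],[0,0.003,0],[0,0,0],[0,0,0.001],[0,0,0.001],[0,0,0]], gripper=[-1,-1,-1,-1,-1,-1,-1,-1,-1,-1])

```text
time_s: 12.05
position: [0.6273, 0.1803, 0.0674]
tool_rot: [[0.978, 0.208, -0.0], [0.208, -0.978, 0.0], [-0.0, -0.0, -1.0]]
ft_force: [0.3, -0.8, -2.1]
grip_width: 0.0106
```

```bash
python3 go.py 0.6274 0.1786 0.0668 102 0
python3 - <<'E'
from rig import viewer
import cv2,numpy as np
a=viewer.get_image("side")["pixels"][180:340,230:420];b=viewer.get_image("scene")["pixels"][60:230,150:350]
cv2.imwrite("pics/i.png",np.hstack([cv2.resize(a,None,fx=2.1,fy=2.1)[:336],cv2.resize(b,None,fx=2,fy=2)[:336]]))
w=viewer.get_image("wrist")["pixels"];cv2.imwrite("pics/i_w.png",w)
E
```

```text
t 12.05 p [0.6273 0.1803 0.0674] grip 0.0106 F [ 0.3 -0.8 -2.1] q [ 5.7 40.9 70.1  0.  69.  -6.3]
rotvec(tool) [-0.0003  0.0004 -0.0002] slide now-axes [-0.0002  0.0017  0.0006] slide target-axes [-0.0002  0.0017  0.0006]
```

View pics/i.png

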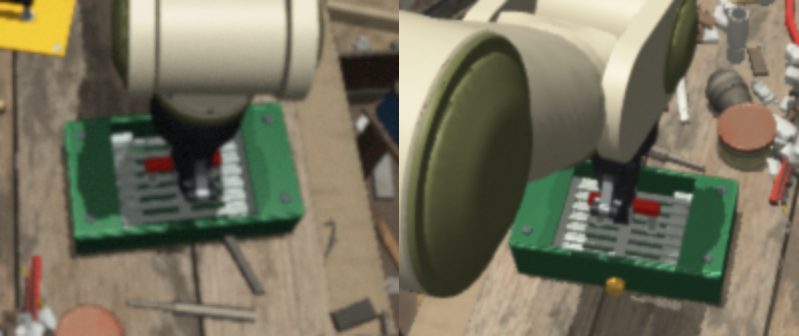

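View pics/i_w.png

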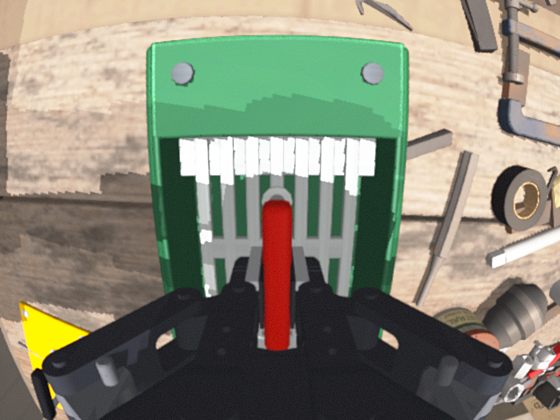

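The plate is centred across (bar at column 277, basin 150–405), with the +u end under the lip in the wrist view. After a last 1.5 mm nudge and about 1 mm down, I'll open only partway, because fully open fingers (114 mm) would hit the 104 mm walls.

>>> jog_arm(dr=[[0,0,0],[0,0,0],[0,0,0],[0,0,0],[0,0,0],[0,0,0],[0,0,0],[0,0,0],[0,0,0],[0,0,0]], slide=[[0,0.0015,0],[0,0,0.0005],[0,0,0.0005],[0,0,0],[0,0,0],[0,0,0],[0,0,0],[0,0,0],[0,0,0],[0,0,0]], gripper=[-1,-1,-1,-1,-0.6,-0.5,-0.4,-0.4,-0.4,-0.4])

```text
time_s: 13.2
position: [0.6277, 0.1787, 0.0666]
tool_rot: [[0.978, 0.208, -0.0], [0.208, -0.978, 0.0], [0.0, -0.0, -1.0]]
ft_force: [0.2, 1.1, -0.5]
grip_width: 0.0257
```

```bash
python3 go.py 0.6274 0.1786 0.0668 102 0
python3 - <<'E'
from rig import viewer
import cv2
w=viewer.get_image("wrist")["pixels"];cv2.imwrite("pics/j_w.png",w)
E
```

```text
t 13.2 p [0.6277 0.1787 0.0666] grip 0.0257 F [ 0.2  1.1 -0.5] q [ 5.5 41.  70.2  0.  68.8 -6.5]
rotvec(tool) [-0.0002 -0.     -0.0004] slide now-axes [-0.0004  0.0001 -0.0002] slide target-axes [-0.0004  0.0001 -0.0002]
```

View pics/j_w.png

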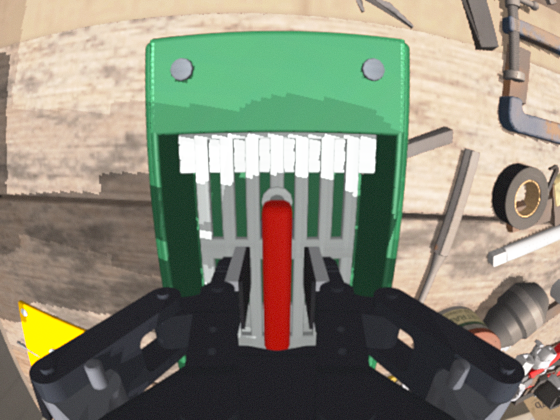

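The fingers stand clear of the bar on both sides. I retreat straight up, then back toward the base so the cameras can see.

>>> jog_arm(dr=[[0,0,0],[0,0,0],[0,0,0],[0,0,0],[0,0,0],[0,0,0],[0,0,0],[0,0,0],[0,0,0],[0,0,0]], slide=[[0,0,-0.01],[0,0,-0.02],[0,0,-0.025],[0,0,-0.025],[0,0,-0.025],[0,0,-0.025],[0,0,-0.025],[0,0,-0.02],[0,0,0],[0,0,0]], gripper=[-0.4,-0.4,-0.4,-0.4,-0.4,-0.4,-0.4,-0.4,-0.4,-0.4])

```text
time_s: 14.25
position: [0.6275, 0.1787, 0.2415]
tool_rot: [[0.978, 0.208, 0.0], [0.208, -0.978, 0.0], [0.0, -0.0, -1.0]]
ft_force: [0.0, -0.0, -1.0]
grip_width: 0.0257
```

>>> jog_arm(dr=[[0,0,0],[0,0,0],[0,0,0],[0,0,0],[0,0,0],[0,0,0],[0,0,0],[0,0,0],[0,0,0],[0,0,0]], slide=[[-0.02,-0.015,0],[-0.025,-0.025,0],[-0.025,-0.03,0],[-0.025,-0.03,0],[-0.025,-0.03,0],[-0.025,-0.03,0],[-0.025,-0.03,0],[-0.025,-0.03,0],[-0.02,-0.02,0],[0,0,0]], gripper=[-0.4,-0.4,-0.4,-0.4,-0.4,-0.4,-0.4,-0.4,-0.4,-0.4])

```text
time_s: 15.25
position: [0.3646, 0.37, 0.2407]
tool_rot: [[0.977, 0.211, -0.003], [0.211, -0.977, -0.001], [-0.003, 0.0, -1.0]]
ft_force: [-0.1, -0.5, -0.2]
grip_width: 0.0255
```

```bash
python3 go.py 0.6274 0.1786 0.0668 102 0
python3 - <<'E'
from rig import viewer
from h import *
D={n:viewer.get_image(n) for n in("scene","side")}
a=D["side"]["pixels"][140:320,190:390];b=D["scene"]["pixels"][110:310,190:390]
cv2.imwrite("pics/k.png",np.hstack([cv2.resize(a,None,fx=2,fy=2)[:360],cv2.resize(b,None,fx=2,fy=2)[:360]]))
C={}
B=np.array([.6277,.1773]);u=np.array([-.208,.978]);v=np.array([.978,.208])
cb={"scene":np.array([.6257,.1748]),"side":np.array([.6296,.1798])}
for n,roi in(("scene",(225,140,300,195)),("side",(280,235,350,285))):
    c,m,ar=blob(red(D[n]["pixels"]),roi);r=cv2.minAreaRect(c);bx=sorted(cv2.boxPoints(r),key=lambda p:p[0])
    A,Bq=onz(D[n],(bx[0]+bx[1])/2,.075),onz(D[n],(bx[2]+bx[3])/2,.075);C[n]=m
    P=onz(D[n],m,.075)[:2];print(n,m,ar,P.round(4),"rel same view s,v",((P-cb[n])@u).round(4),((P-cb[n])@v).round(4),"len",np.linalg.norm(A-Bq).round(4),"ang",np.degrees(np.arctan2(*(Bq-A)[[1,0]])).round(1))
X=tri(D["scene"],C["scene"],D["side"],C["side"]);print(X,(X[:2]-B)@u,(X[:2]-B)@v)
E
```

```text
t 15.25 p [0.3646 0.37   0.2407] grip 0.0255 F [-0.1 -0.5 -0.2] q [32.3 18.9 79.2  0.  82.1 20.1]
rotvec(tool) [0.0002 0.0026 0.0033] slide now-axes [0.2169 0.2426 0.1734] slide target-axes [0.2173 0.2419 0.1739]
scene [262.85714286 161.57142857] 231 [0.6266 0.1763] rel same view s,v 0.0013 0.0012 len 0.0704 ang -77.9
side [315.8708134  257.19617225] 209 [0.6289 0.1772] rel same view s,v -0.0024 -0.0012 len 0.0686 ang 102.2
[0.6279876  0.1772364  0.07259737] -0.00012201832123075495 0.0002680409272626938
```

View pics/k.png

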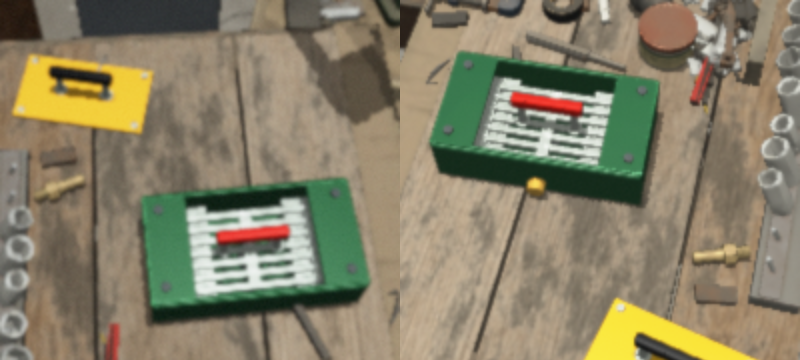

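Both views show the plate flat in the basin with both ends under the lips. The handle triangulates to z = 72.6 mm (73 expected), within about 2.5 mm of centre and in line within 0.5°. The yellow cover was never touched. I'm handing it in.

```bash
python3 -c "
from rig import env,observe
print(env.close_job());print(observe()['time_s'])"
```

```text
the job is handed in; nothing more can be done
None
the job is handed in; nothing more can be done
```

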